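# Lock the stop screw of the case fixture with its jam nut

## Task

Lock the stop screw on the orange fixture: slide the larger open-ended spanner fully onto the lower of the two nuts, flat on the plate with its shank beside the sprung stop post, then let go of it and turn the upper jam nut clockwise against the held lower nut until it is home and the spanner has pushed the post back about 5 mm, never as far as 9 mm. Hold it there for a moment, then let go and leave the spanner on the lower nut; do not let the lower nut be carried round with the jam nut, and do not disturb the other things.

Things in the scene. Friction and masses are not known exactly. Their poses are not given: they have to be found in the camera images.
- fixture: The flat orange test fixture, fixed to the desk: a plate 310 x 260 mm, 12 mm thick, its top 12 mm above the desk. Its origin lies on the axis of the upright stop screw, at desk level; z is up. The plate reaches from -250 to +60 mm along its x and from -200 to +60 mm along its y. The screw is 24 mm in diameter and ends 56 mm above the desk. Along its -y side lies a nest with a clear case up to 22 mm above the desk.
- nut_seat (a point): On the axis of the stop screw at the plate's top face, 12 mm above the desk: where the lower nut sits. Axes as the fixture's.
- lower_nut (a joint): Angle (rad) of the lower hex nut (dark steel) on the screw, growing clockwise seen from above. It is 36 mm across flats, 14 mm thick, lying on the plate (12 to 26 mm above the desk). At 0 two of its flats face the fixture's +y and -y. It turns easily (0.03 N m) and the jam nut drags it round when nothing holds it; a spanner pushed on a little askew turns it into line.
- jam_nut (a joint): Angle (rad) of the jam nut relative to the lower nut, growing clockwise seen from above (tightening), 0 when it is home and locked against the lower nut; it starts 0.5 to 1 rad loose. It runs with 0.12 N m of drag against the lower nut and stops hard at 0. Its height does not visibly change.
- jam_top (a point): Centre of the jam nut's top face, 47 mm above the desk, turning with the nut. The jam nut is a bright steel hex, 36 mm across flats, 20 mm thick (27 to 47 mm above the desk), above the lower nut on the same screw, whose end stands 9 mm above this point. This point's y axis is square to two of the flats; z is up.
- stop_post (a joint): How far (m) the sprung stop post has been pushed back in its slot along the fixture's +y: 0 at rest, 0.012 at its end stop; spring 1.1 N per mm. The drag of the jam nut moves it 2 mm at most before the nut is home. 5 mm of travel is 0.5 N m on the nuts; 0.5 to 0.9 N m is felt at the jam nut, as the spanner also rubs on the plate.
- post_top (a point): Centre of the top of the sprung stop post, a steel pin 16 mm thick, 14 mm high on the plate, at rest 100 mm from the screw's axis along the fixture's -x and 21 mm along its +y. A spanner lying along the fixture's -x, shank on the post's -y side (about 3 mm clear), leans on it when the nut is driven clockwise. The head (63 mm wide) must go down between post and nut.
- spanner: The larger open-ended spanner, 250 mm long, 0.24 to 0.38 kg, lying flat. Its origin is on the underside at the grip; x points along it to the open jaw, z up. Black handle from 65 mm behind the origin to 35 mm ahead, 22 mm wide and 24 mm high; then a steel shank 20 mm wide and 10 mm high. The head is 54 mm long. The steel head is 63 mm wide and 10 mm high, its jaw 39 mm wide and open to +x, with round prong tips ending 185 mm ahead of the origin.
- spanner_jaw (a point): Point in the larger spanner's jaw, 165 mm ahead of its origin, on the underside, where the nut's axis lies when the spanner is fully on; the bottom of the jaw is 22 mm behind it (a nut fully in touches it, or is within 1 to 2 mm).
- small_spanner: The smaller open-ended spanner, 210 mm long, jaw 24 mm wide: does not fit. Origin on the underside at the grip, x to the jaw. Lies beside the larger one, on either side; the two change places.
- spare_nut: A loose spare dark steel hex nut like the lower one (36 mm across flats, 14 mm thick), lying on the plate about 105 mm from the screw. Origin under its centre. Leave alone.
- case_a: A grey phone case, 150 x 75 x 11 mm, an open tray; origin under its centre. Leave alone.
- swatches: A fanned deck of colour cards, 140 x 45 x 20 mm; origin under its centre. Leave alone.
- magnet_ring: A flat steel ring 52 mm across, 6 mm high; origin under its centre. Leave alone.
- screwdriver: A screwdriver 200 mm long lying along its x axis. Leave alone.

How it is judged:
By the outcome, as a careful person would: the job done as asked, in the order asked, and still so for the second after the job is handed in, with the robot touching nothing.
It also fails if it takes over 72 s, if anything falls off the work surface, if the arm or the gripper's body presses on something with over 40 N, if the wrist force passes 120 N, or if a joint passes its speed limit or range.

## Robot

A 7-joint arm with a two-finger parallel gripper is mounted at the origin on the work surface. World frame = base frame: x ahead of the robot, y to its left, z up, the work surface at z = 0. Lengths are in m, angles in rad, forces in N, time in s.
With the tool pointing down it reaches from about 0.4 to 0.85 m from the base axis. Payload 10.4 kg.
Tool frame: the origin (TCP) lies on the centre line of the jaws, within the pads' length; the fingertips stand r.tip_extent ahead of it and the grasp point (between the pads) lies 3 mm ahead of it (r.tip_extent is the distance from the TCP to the fingertips, in m); z points along the fingers, y is the direction in which the jaws open and shut (so a half turn about z gives the same grasp; the last joint's range is limited). The gripper opens to 87 mm and grips with 3 to 60 N. Pads are 19 mm wide; open, the fingers measure 117 mm over their backs; the gripper's body (75 mm by 190 mm) begins 51 mm behind the grasp point.
Start: joints at [-1.259, 0.332, -0.065, 1.46, 0.022, 1.35, -0.088], TCP at [0.205, 0.59, 0.245] pointing down, gripper open.
Joint ranges: [-2.6, 2.6], [-0.5, 2.12], [-1.47, 1.34], [0.16, 2.42], [-1.27, 4.41], [0.06, 2.06], [-2.6, 2.6]. Speed limits (rad/s): [2.22, 2.22, 2.79, 2.79, 3.14, 3.14, 3.14].

## Interface

Orientations are given as a unit quaternion [x, y, z, w].
In Python, from bench import r gives the robot as it stands. The module is installed in compiled form; this text tells all that it offers.
- The arm moves only by the shell command python3 -m jog 'ROWS' [FORCE]. ROWS is JSON, a list of rows, each a list of 5 numbers: the shift along the tool's x, y, z in cm, then the turn about the tool's z in rad, then the closure, from 0 (fully open) to 1 (shut). A call has exactly 10 rows; each row shifts and turns the pose as measured when the row begins, along the tool's axes as they then stand; what a row does not reach is not made up. A row lasts 1/10 s, in which the tool goes at most 50 mm and 8.59 degrees, less where a joint would pass 70% of its speed; a pose out of reach is approached as far as the arm can. A call with a gripper value outside its range is refused whole. The fingers move at their own pace and stop on an object; FORCE is the grip in N (left out, the last holds). Time passes only in rows, so rows that do not move let the fingers close, or fill a call up. It gives the time, the measured TCP pose, the force and the opening at its end, in the units of the state.
- r.read_state(): the state, without advancing time (a new reading comes with each control period).
- r.camera(name): name is "scene" or "top" or "wrist"; returns a dict with "pixels" (480x640x3 uint8, red, green, blue), "fx", "fy", "cx", "cy" (pixels), "camera_from_world" (4x4, takes a point from world to camera coordinates). Camera axes: x right, y up, looking along -z (the intrinsics and any distortion apply to the point x, -y, -z); pixel columns grow to the right and rows downward; lengths in m; the calibration is good to about 2 mm. A picture is of the moment at which its call begins. There is no depth.
- r.close_job(): hands the job in, once; it reports no verdict.
The state is a dict: "time": time; "joint_positions": joint angles; "joint_vel": joint speeds; "joint_torque": joint torques, N m; "ee_pos": TCP position; "eef_rot": TCP orientation; "ft_force": force on the tool from outside, world axes, zero at the start; "torque": the same for the moment, N m; "width": finger opening in m.
Only numpy, scipy, OpenCV 4.12 (cv2) and the standard library are available. Lean on these libraries where they do the work, as an engineer would, in place of code of your own. Each camera call takes 0.05 s, during which the arm holds its last target. There are 200 camera calls.

## Working session

There is one attempt and no reset: what is moved stays moved. The work goes in short steps, Python scripts to look and compute and a shell command to move; the robot and the scene stay as the last step left them, time stands still between calls to the robot, and variables do not carry over. Pictures are saved under pics/ and viewed, about 8 in all and at most 12, crops included, and the job is handed in when it is done.

```bash
mkdir -p pics
cat > h.py <<'E'
import numpy as np, cv2
from bench import r
from scipy.spatial.transform import Rotation as R
def snap(name,fn,crop=None,scale=1):
    c=r.camera(name); im=c["pixels"][:,:,::-1].copy()
    np.savez('pics/'+fn+'.npz',K=[c["fx"],c["fy"],c["cx"],c["cy"]],T=c["camera_from_world"],im=im)
    if crop: 
        x0,y0,x1,y1=crop; im=im[y0:y1,x0:x1]
    if scale!=1: im=cv2.resize(im,None,fx=scale,fy=scale,interpolation=cv2.INTER_CUBIC)
    cv2.imwrite('pics/'+fn+'.png',im); return c
def crop(src,fn,c,scale):
    im=np.load('pics/'+src+'.npz')['im'];x0,y0,x1,y1=c
    cv2.imwrite('pics/'+fn+'.png',cv2.resize(im[y0:y1,x0:x1],None,fx=scale,fy=scale,interpolation=cv2.INTER_CUBIC))
def px2w(fn,u,v,z):
    d=np.load('pics/'+fn+'.npz');fx,fy,cx,cy=d['K'];T=d['T']
    ray=T[:3,:3].T@np.array([(u-cx)/fx,-(v-cy)/fy,-1.]);o=-T[:3,:3].T@T[:3,3]
    return o+ray*(z-o[2])/ray[2]
def w2px(fn,p):
    d=np.load('pics/'+fn+'.npz');fx,fy,cx,cy=d['K'];T=d['T']
    q=T[:3,:3]@np.array(p)+T[:3,3]; return np.array([cx+fx*q[0]/-q[2],cy-fy*q[1]/-q[2]])
def st():
    s=r.read_state();Rm=R.from_quat(s["eef_rot"]).as_matrix()
    print('t',round(s["time"],2),'p',np.round(s["ee_pos"],4),'f',np.round(s["ft_force"],1),'m',np.round(s["torque"],2),'w',round(s["width"],4))
    print('x',np.round(Rm[:,0],3),'y',np.round(Rm[:,1],3),'z',np.round(Rm[:,2],3),'q',np.round(s["joint_positions"],2))
    return s,Rm
E
python3 - <<'E'
from h import *
st();print(r.tip_extent)
for n in("top","scene"):
    c=snap(n,n+'0'); print(n,c["fx"],[k for k in c], np.round(-c["camera_from_world"][:3,:3].T@c["camera_from_world"][:3,3],3))
E
```

```text
t 0.0 p [0.2053 0.59   0.2437] f [-0.5  0.2 -0.6] m [0.02 0.01 0.04] w 0.0872
x [-0.944  0.329 -0.   ] y [ 0.329  0.944 -0.001] z [-0.    -0.001 -1.   ] q [-1.26  0.33 -0.06  1.46  0.02  1.35 -0.09]
0.022
top 515.3656192054746 ['pixels', 'fx', 'fy', 'cx', 'cy', 'camera_from_world'] [0.355 0.007 1.416]
scene 530.9961972788986 ['pixels', 'fx', 'fy', 'cx', 'cy', 'camera_from_world'] [ 1.154 -0.751  0.794]
```

View pics/top0.png

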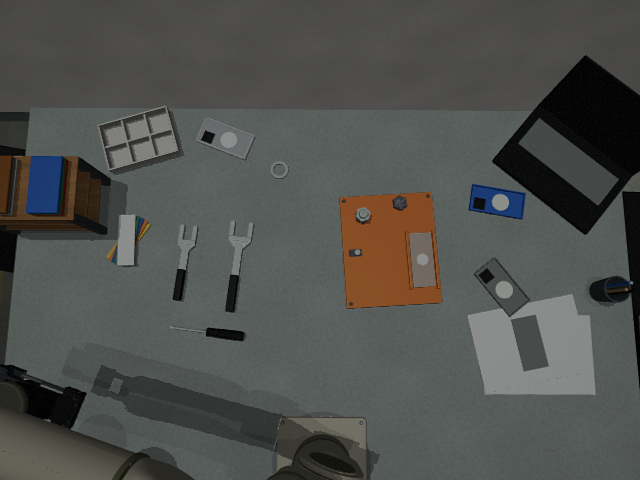

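The top view shows the plate with its screw at about (363,215), the post at (355,253) and the spare nut at (400,202). The larger spanner has its handle at (232,293) and jaw at (241,228). The smaller one is to its left.

Run:
```python
from h import *
a=np.load('pics/top0.npz')['im']
f=lambda c:cv2.resize(a[c[1]:c[3],c[0]:c[2]],None,fx=5,fy=5,interpolation=cv2.INTER_CUBIC)
cv2.imwrite('pics/c1.png',np.hstack([f((210,210,270,320)),f((335,185,435,295))]))
```

```text
(no output)
```

View pics/c1.png

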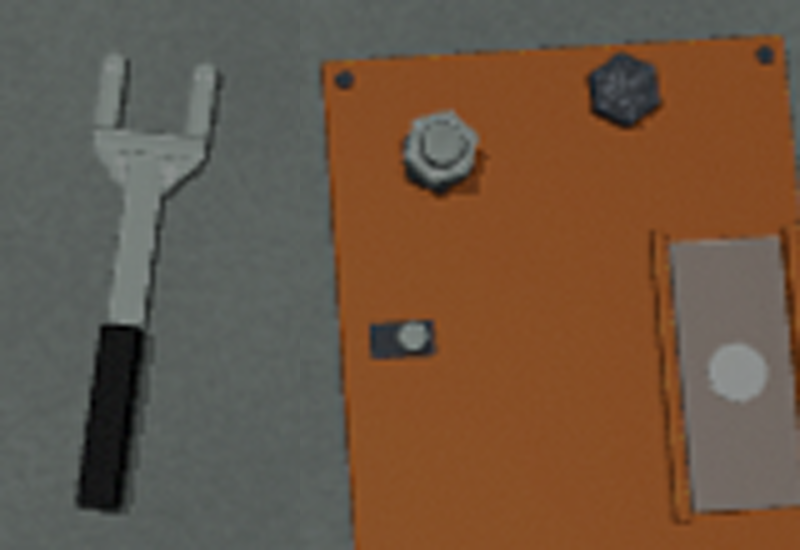

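Run:
```python
from h import *
P=lambda u,v,z:px2w('top0',u,v,z)[:2]
sb=P(230,311.8,.024); sh=P(234.2,275.3,.012); st_=P(242,222,.01)
d=st_-sb; print('span',sb,sh,st_,'len',np.linalg.norm(d),'yaw',np.degrees(np.arctan2(d[1],d[0]))); d/=np.linalg.norm(d)
print('origin',sb+d*.065, st_-d*.185)
tl=P(339.6,197.4,.012);tr=P(431.6,192.4,.012);bl=P(346,294.6,.012);sc=P(363.4,213.6,.056);po=P(357.6,252.2,.026)
e=tl-tr;print('yaw from top edge',np.degrees(np.arctan2(-e[0],e[1])),np.linalg.norm(e)); e=tl-bl;print('left',np.degrees(np.arctan2(e[1],e[0])))
e=po-sc; print('screw',sc,'post',po,np.linalg.norm(e),'yaw',np.degrees(np.arctan2(e[1],e[0])-np.arctan2(.021,-.1)))
```

```text
span [0.38759436 0.24608365] [0.48667023 0.23993107] [0.63540995 0.22328298] len 0.24886227921883872 yaw -5.2567891840727015
origin [0.45232098 0.24012837] [0.45118804 0.24023261]
yaw from top edge 3.5329801468383253 0.25872915844227745
left 3.6297460104176738
screw [ 0.65118681 -0.11043375] post [ 0.55015631 -0.09634374] 0.10200828346336467 yaw 3.9203478570877928
```

```bash
python3 -m jog '[[-3.7,-2.45,1,0,0],[-3.7,-2.45,1,0,0],[-3.7,-2.45,1,0,0],[-3.7,-2.45,1,0,0],[-3.7,-2.45,1,0,0],[-3.7,-2.45,1,0,0],[-3.7,-2.45,1,0,0],[-3.7,-2.45,0,0,0],[-3.7,-2.45,0,0,0],[-3.7,-2.45,0,0,0]]' 60
python3 - <<'E'
from h import *
st()
E
```

```text
time: 1.1
ee_pos: [0.4771, 0.2286, 0.1666]
eef_rot: [0.16, 0.987, -0.002, -0.003]
ft_force: [1.2, 0.8, -0.8]
width: 0.0872
t 1.1 p [0.4771 0.2286 0.1666] f [ 1.2  0.8 -0.8] m [ 0.04 -0.02 -0.04] w 0.0872
x [-0.949  0.316  0.006] y [ 0.316  0.949 -0.005] z [-0.007 -0.002 -1.   ] q [-0.73  0.18  0.22  1.82 -0.04  1.15  0.75]
```

```bash
python3 -m jog '[[0,0,0,-0.12,0],[0,0,0,-0.11,0],[0,0,0,0,0],[0,0,0,0,0],[0,0,0,0,0],[0,0,0,0,0],[0,0,0,0,0],[0,0,0,0,0],[0,0,0,0,0],[0,0,0,0,0]]' 60
python3 - <<'E'
from h import *
st(); c=snap('wrist','w1'); T=c["camera_from_world"];print(np.round(-T[:3,:3].T@T[:3,3],3),c['fx'])
for p in((.452,.240,.024),(.6354,.2233,.01)):print(w2px('w1',p))
E
```

```text
time: 2.1
ee_pos: [0.4798, 0.2217, 0.1653]
eef_rot: [0.052, 0.999, -0.003, -0.004]
ft_force: [-0.0, 0.3, 0.2]
width: 0.0873
t 2.1 p [0.4798 0.2217 0.1653] f [-0.   0.3  0.2] m [ 0.08 -0.    0.06] w 0.0873
x [-0.995  0.103  0.007] y [ 0.103  0.995 -0.007] z [-0.008 -0.006 -1.   ] q [-0.7   0.19  0.2   1.82 -0.04  1.15  0.98]
[0.407 0.23  0.305] 366.8217511006509
[336.95567408 200.90471864]
[335.6920392 393.5313188]
```

View pics/w1.png

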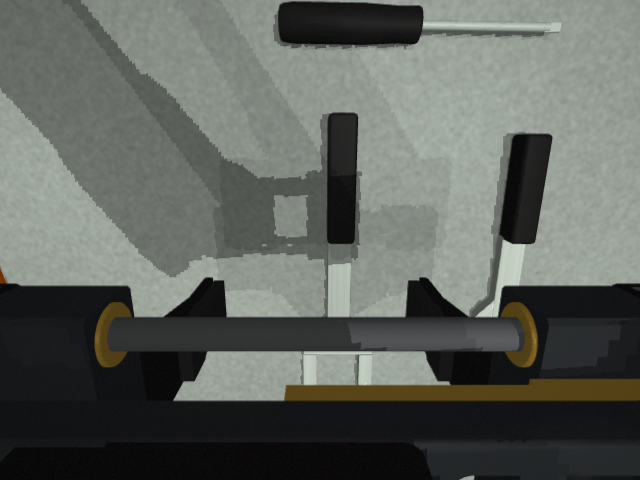

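The wrist view shows the handle from (342,114) to (341,243), with the prongs below the gripper at (310,370) and (365,370). The camera sits on the tool's +x side.

Run:
```python
from h import *
a=px2w('w1',342.5,113.5,.024);b=px2w('w1',341,243,.024);h=px2w('w1',337,365,.01)
print(a,b,h)
d=(b-a)[:2];print(np.linalg.norm(d),np.degrees(np.arctan2(d[1],d[0])));d/=np.linalg.norm(d)
d2=(h-a)[:2];print(np.degrees(np.arctan2(d2[1],d2[0])))
g=b[:2]-.015*d;s,Rm=st();dl=np.r_[g-s['ee_pos'][:2],.027-s['ee_pos'][2]];print('g',g,'tool delta cm',Rm.T@dl*100)
```

```text
[0.38888903 0.2496078  0.024     ] [0.4858549  0.24023615 0.024     ] [0.60508227 0.22720882 0.01      ]
0.09741770100550043 -5.520435625452284
-5.915099115087559
t 2.15 p [0.4798 0.2217 0.1653] f [ 0.3  0.  -0.2] m [ 0.01  0.03 -0.02] w 0.0866
x [-0.995  0.103  0.007] y [ 0.103  0.995 -0.007] z [-0.008 -0.006 -1.   ] q [-0.7   0.19  0.2   1.82 -0.04  1.15  0.98]
g [0.47092447 0.24167916] tool delta cm [ 0.98766506  1.98238975 13.82222266]
```

```bash
python3 -m jog '[[0.5,1,1,0,0],[0.5,1,1,0,0],[0,0,2,0,0],[0,0,2,0,0],[0,0,2,0,0],[0,0,2,0,0],[0,0,1.5,0,0],[0,0,1,0,0],[0,0,0,0,0],[0,0,0,0,0]]' 60
python3 - <<'E'
from h import *
s,Rm=st();g=[.4709,.2417,.027];print(Rm.T@(g-s['ee_pos'])*100)
E
```

```text
time: 3.15
ee_pos: [0.4643, 0.2507, 0.0288]
eef_rot: [0.048, 0.999, -0.003, -0.006]
ft_force: [0.7, 0.2, 0.6]
width: 0.087
t 3.15 p [0.4643 0.2507 0.0288] f [0.7 0.2 0.6] m [ 0.06 -0.04  0.03] w 0.087
x [-0.995  0.097  0.012] y [ 0.097  0.995 -0.007] z [-0.013 -0.006 -1.   ] q [-0.72  0.36  0.16  1.93 -0.08  0.87  0.96]
[-0.74154468 -0.83501694  0.178004  ]
```

```bash
python3 -m jog '[[-0.7,-0.8,0,0,0],[0,0,0,0,0],[0,0,0.1,0,0],[0,0,0,0,1],[0,0,0,0,1],[0,0,0,0,1],[0,0,0,0,1],[0,0,0,0,1],[0,0,0,0,1],[0,0,0,0,1]]' 60; python3 -m jog '[[0,0,-1,0,1],[0,0,-2,0,1],[0,0,-2,0,1],[0,0,-1.5,0,1],[0,0,-0.5,0,1],[0,0,0,0,1],[0,0,0,0,1],[0,0,0,0,1],[0,0,0,0,1],[0,0,0,0,1]]' 60
python3 - <<'E'
from h import *
st(); snap('scene','s1',(0,200,640,480)); snap('wrist','w2')
E
```

```text
time: 4.15
ee_pos: [0.4727, 0.2424, 0.0304]
eef_rot: [0.049, 0.999, -0.002, -0.004]
ft_force: [0.8, 0.3, 0.1]
width: 0.039
time: 5.15
ee_pos: [0.4723, 0.2419, 0.1035]
eef_rot: [0.049, 0.999, -0.003, -0.005]
ft_force: [0.2, -0.3, 0.4]
width: 0.0005
t 5.15 p [0.4723 0.2419 0.1035] f [ 0.2 -0.3  0.4] m [ 0.02  0.02 -0.05] w 0.0005
x [-0.995  0.097  0.011] y [ 0.097  0.995 -0.006] z [-0.011 -0.005 -1.   ] q [-0.72  0.26  0.18  1.87 -0.06  1.03  0.96]
```

View pics/s1.png

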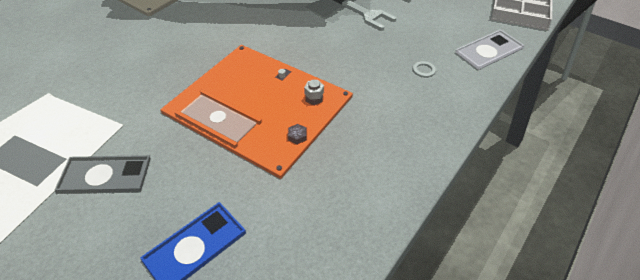

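The scene view shows the plate, nuts and post undisturbed. The lift came before the slow fingers had closed, so they shut on nothing. I'll reopen and grasp again with more closing time.

```bash
python3 -m jog '[[0,0,0,0,0],[0,0,0,0,0],[0,0,0,0,0],[0,0,0,0,0],[0,0,0,0,0],[0,0,0,0,0],[0,0,0,0,0],[0,0,0,0,0],[0,0,0,0,0],[0,0,0,0,0]]' 60;  python3 - <<'E'
from h import *
st(); snap('wrist','w3')
E
```

```text
time: 6.25
ee_pos: [0.4723, 0.2419, 0.1034]
eef_rot: [0.049, 0.999, -0.003, -0.006]
ft_force: [0.3, -0.4, -0.3]
width: 0.0726
t 6.25 p [0.4723 0.2419 0.1034] f [ 0.3 -0.4 -0.3] m [ 0.   -0.01  0.03] w 0.0726
x [-0.995  0.097  0.011] y [ 0.097  0.995 -0.006] z [-0.011 -0.005 -1.   ] q [-0.72  0.26  0.18  1.87 -0.06  1.03  0.96]
```

View pics/w3.png

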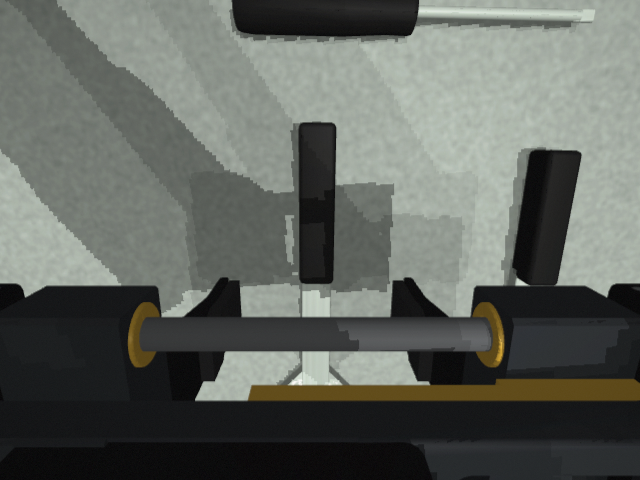

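The spanner is unmoved, with its handle from (318,123) to (316,283), centred between the fingers.

```bash
python3 -c "
from h import *
print(px2w('w3',318,123,.024),px2w('w3',316,283,.024))"
python3 -m jog '[[0,0,1,0,0],[0,0,2,0,0],[0,0,2,0,0],[0,0,1.2,0,0],[0,0,0.5,0,0],[0,0,0.3,0,0],[0,0,0.1,0,0],[0,0,0,0,0.5],[0,0,0,0,1],[0,0,0,0,1]]' 60;python3 -m jog '[[0,0,0,0,1],[0,0,0,0,1],[0,0,0,0,1],[0,0,0,0,1],[0,0,0,0,1],[0,0,0,0,1],[0,0,0,0,1],[0,0,0,0,1],[0,0,0,0,1],[0,0,0,0,1]]' 60
```

```text
[0.38869476 0.25074946 0.024     ] [0.48553683 0.24018156 0.024     ]
time: 7.3
ee_pos: [0.4724, 0.2422, 0.0295]
eef_rot: [0.049, 0.999, -0.002, -0.004]
ft_force: [0.5, -0.1, 0.6]
width: 0.0707
time: 8.3
ee_pos: [0.473, 0.2424, 0.0305]
eef_rot: [0.049, 0.999, -0.001, -0.004]
ft_force: [-0.8, 0.5, 0.8]
width: 0.0216
```

```bash
python3 -m jog '[[0,0,-1,0,1],[0,0,-2,0,1],[0,0,-2,0,1],[0,0,-1,0,1],[0,0,0,0,1],[0,0,0,0,1],[0,0,0,0,1],[0,0,0,0,1],[0,0,0,0,1],[0,0,0,0,1]]' 60
python3 - <<'E'
from h import *
s,Rm=st(); snap('wrist','w4'); snap('top','t4')
# target
yf=np.radians(3.65); fx=np.array([np.cos(yf),np.sin(yf)]); sc=np.array([.6512,-.1104])
# tcp above lowering point: tips at -30 => jaw point at -50 ; tcp = jaw - .1427
g=sc+fx*(-.050-.1427); d=np.r_[g-s['ee_pos'][:2],0]; print('g',g,'delta',Rm.T@d*100,'turn deg', np.degrees(np.arctan2(-Rm[1,0],-Rm[0,0])))
E
```

```text
time: 9.3
ee_pos: [0.4705, 0.2409, 0.09]
eef_rot: [0.049, 0.999, -0.004, -0.007]
ft_force: [-0.7, 0.2, -2.6]
width: 0.022
t 9.3 p [0.4705 0.2409 0.09  ] f [-0.7  0.2 -2.6] m [-0.01  0.02 -0.01] w 0.022
x [-0.995  0.097  0.013] y [ 0.097  0.995 -0.008] z [-0.014 -0.007 -1.   ] q [-0.72  0.28  0.18  1.89 -0.06  1.    0.96]
g [ 0.45889088 -0.12266756] delta [ -2.37654548 -36.29822793   0.26451908] turn deg -5.577031423974934
```

```bash
python3 -m jog '[[0,-3,-1,0,1],[0,-4,-1,0,1],[0,-4,0,0,1],[-0.5,-4,0,0,1],[-0.5,-4,0,0,1],[-0.5,-4,0,0,1],[-0.5,-4,0,0,1],[-0.4,-4,0,0,1],[0,-2,0,0,1],[0,0,0,0,1]]' 60
python3 - <<'E'
from h import *
s,Rm=st();g=np.array([ 0.4589,-0.1227]); d=np.r_[g-s['ee_pos'][:2],0]; print('delta',Rm.T@d*100)
E
```

```text
time: 10.4
ee_pos: [0.4631, -0.101, 0.1138]
eef_rot: [0.047, 0.999, -0.003, -0.005]
ft_force: [-0.1, 0.9, -1.5]
width: 0.0216
t 10.4 p [ 0.4631 -0.101   0.1138] f [-0.1  0.9 -1.5] m [0.11 0.03 0.01] w 0.0216
x [-0.996  0.094  0.009] y [ 0.094  0.996 -0.006] z [-0.01  -0.005 -1.   ] q [-0.31  0.13  0.45  2.02 -0.06  1.02  1.65]
delta [ 0.21511688 -2.20434655  0.01519933]
```

```bash
python3 -m jog '[[0.1,-1,0,0,1],[0.1,-1.1,0,0,1],[0,0,0,-0.08,1],[0,0,0,-0.08,1],[0,0,0,0,1],[0,0,0,0,1],[0,0,0,0,1],[0,0,0,0,1],[0,0,0,0,1],[0,0,0,0,1]]' 60
python3 - <<'E'
from h import *
s,Rm=st();g=np.array([ 0.4589,-0.1227]); d=np.r_[g-s['ee_pos'][:2],0]; print('delta',Rm.T@d*100,'yaw', np.degrees(np.arctan2(-Rm[1,0],-Rm[0,0])))
snap('wrist','w5');snap('top','t5')
a=np.load('pics/t5.npz')['im']; b=np.load('pics/w5.npz')['im']
A=cv2.resize(a[180:300,320:440],(480,480),interpolation=cv2.INTER_CUBIC)
cv2.imwrite('pics/c5.png',np.hstack([A,cv2.resize(b,None,fx=.5,fy=.5)[:, :].repeat(2,0)[:480]]) if 0 else cv2.copyMakeBorder(A,0,0,0,0,0))
cv2.imwrite('pics/c5.png',np.hstack([A,cv2.copyMakeBorder(cv2.resize(b,(320,240)),0,240,0,0,cv2.BORDER_CONSTANT)]))
E
```

```text
time: 11.4
ee_pos: [0.459, -0.1215, 0.1139]
eef_rot: [-0.035, 0.999, -0.002, -0.005]
ft_force: [-0.8, -0.6, -3.1]
width: 0.0217
t 11.4 p [ 0.459  -0.1215  0.1139] f [-0.8 -0.6 -3.1] m [0.03 0.03 0.05] w 0.0217
x [-0.998 -0.07   0.01 ] y [-0.07   0.998 -0.004] z [-0.01  -0.004 -1.   ] q [-0.27  0.13  0.46  2.02 -0.06  1.02  1.86]
delta [ 0.01532572 -0.12265025  0.00060311] yaw 3.9966247648878457
```

View pics/c5.png

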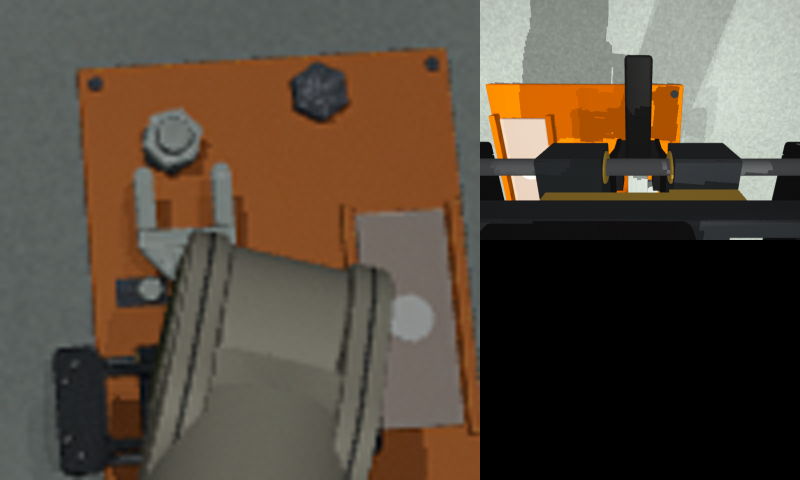

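The top view (6th picture) shows the prong tips at crop (145,168) and (221,165), the jaw shoulders at (140,233) and (234,230), the screw at (174,135) and the post at (150,290). The head is short of the nut and clear of the post.

Run:
```python
from h import *
P=lambda u,v,z:px2w('t5',320+u/4,180+v/4,z)[:2]
yf=np.radians(3.65); F=np.array([[np.cos(yf),-np.sin(yf)],[np.sin(yf),np.cos(yf)]]); sc=P(174.5,134,.056);print('screw',sc)
z=.0935
for n,(u,v,zz) in dict(tipL=(145,167,z),tipR=(221,164,z),shL=(140,233,z),shR=(234,230,z),post=(150,289,.026)).items():
    print(n,np.round((F.T@(P(u,v,zz)-sc))*1000,1))
a=px2w('w5',2*638-960,2*56,.1075);b=px2w('w5',2*638-960,2*139,.1075);print(a,b)
```

```text
screw [ 0.65146604 -0.11104338]
tipL [-28.8  24.6]
tipR [-29.7 -25.2]
shL [-72.3  30.9]
shR [-73.9 -30.4]
post [-100.3   21.4]
[ 0.37486006 -0.1272498   0.1075    ] [ 0.44140045 -0.12257443  0.1075    ]
```

```bash
python3 -m jog '[[0,-0.1,0,-0.01,1],[0,0,1,0,1],[0,0,1.5,0,1],[0,0,1.5,0,1],[0,0,1.5,0,1],[0,0,0.8,0,1],[0,0,0.3,0,1],[0,0,0,0,1],[0,0,0,0,1],[0,0,0,0,1]]' 60
python3 - <<'E'
from h import *
s,Rm=st();print('yaw', np.degrees(np.arctan2(-Rm[1,0],-Rm[0,0])))
snap('top','t6')
snap('scene','s6')
a=np.load('pics/t6.npz')['im']; b=np.load('pics/s6.npz')['im']
f=lambda a,c:cv2.resize(a[c[1]:c[3],c[0]:c[2]],(400,400),interpolation=cv2.INTER_CUBIC)
u,v=w2px('s6',(.62,-.11,.03)).astype(int);print(u,v)
cv2.imwrite('pics/c6.png',np.hstack([f(a,(330,190,410,270)),f(b,(u-40,v-40,u+40,v+40))]))
E
```

```text
time: 12.5
ee_pos: [0.4586, -0.1232, 0.0436]
eef_rot: [-0.04, 0.999, -0.002, -0.004]
ft_force: [0.4, -0.3, -2.9]
width: 0.0215
t 12.5 p [ 0.4586 -0.1232  0.0436] f [ 0.4 -0.3 -2.9] m [ 0.07  0.06 -0.02] w 0.0215
x [-0.997 -0.081  0.009] y [-0.081  0.997 -0.004] z [-0.009 -0.005 -1.   ] q [-0.24  0.25  0.44  2.07 -0.13  0.86  1.93]
yaw 4.620699370838842
302 285
```

View pics/c6.png

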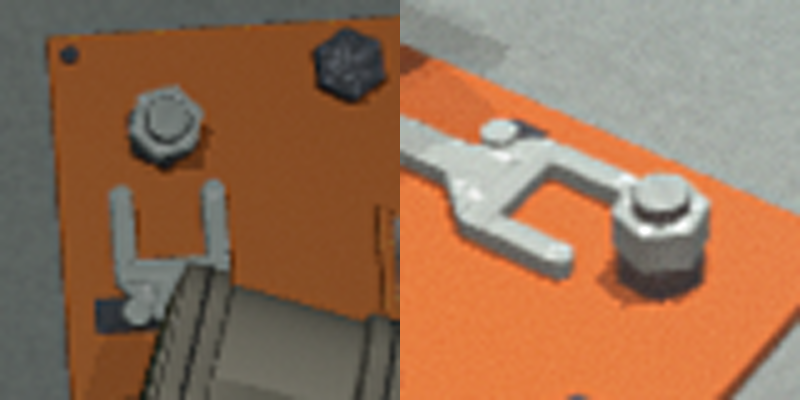

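The 7th picture shows the prong tips at crop (121,187) and (213,182), the screw at (170,117), the jaw bottom line at y≈262 and the post at (142,303). The lower nut looks dark and nearly in line.

Run:
```python
from h import *
P=lambda u,v,z:px2w('t6',330+u/5,190+v/5,z)[:2]
yf=np.radians(3.65); F=np.array([[np.cos(yf),-np.sin(yf)],[np.sin(yf),np.cos(yf)]]); sc=P(170,117,.056);print('screw',sc)
z=.023
for n,(u,v,zz) in dict(tipL=(121,186,z),tipR=(213,181,z),shL=(119,280,z),shR=(230,268,z),post=(142,303,.026)).items():
    print(n,np.round((F.T@(P(u,v,zz)-sc))*1000,1))
s,Rm=st();j=s['ee_pos']-Rm[:,0]*.1427;print('jaw from tcp',np.round(F.T@(j[:2]-sc)*1000,1))
# shank/spanner geometry projected overlay prediction for the nut angle
for k in range(0,60,10):
    pass
```

```text
screw [ 0.65174762 -0.11205801]
tipL [-30.1  26.4]
tipR [-30.3 -24.4]
shL [-82.3  31.1]
shR [-79.2 -30.1]
post [-96.1  19.7]
t 12.6 p [ 0.4587 -0.1232  0.0437] f [-1.   0.7 -3. ] m [ 0.08  0.04 -0.03] w 0.0219
x [-0.997 -0.081  0.009] y [-0.081  0.997 -0.004] z [-0.008 -0.005 -1.   ] q [-0.24  0.25  0.44  2.07 -0.13  0.86  1.93]
jaw from tcp [-50.7   3.6]
```

```bash
python3 -m jog '[[-0.5,-0.1,0,0,1],[-0.5,0,0,0,1],[-0.5,-0.05,0,0,1],[-0.5,0,0,0,1],[-0.5,-0.05,0,0,1],[-0.5,0,0,0,1],[0,0,0,0,1],[0,0,0,0,1],[0,0,0,0,1],[0,0,0,0,1]]' 60
python3 - <<'E'
from h import *
yf=np.radians(3.65); F=np.array([[np.cos(yf),-np.sin(yf)],[np.sin(yf),np.cos(yf)]]); sc=np.array([.6515,-.1112])
s,Rm=st();j=s['ee_pos']-Rm[:,0]*.1427;print('jaw from tcp',np.round(F.T@(j[:2]-sc)*1000,1),'yaw', np.degrees(np.arctan2(-Rm[1,0],-Rm[0,0])))
E
```

```text
time: 13.6
ee_pos: [0.4922, -0.1226, 0.044]
eef_rot: [-0.041, 0.999, -0.002, -0.004]
ft_force: [0.1, 0.4, -2.9]
width: 0.0217
t 13.6 p [ 0.4922 -0.1226  0.044 ] f [ 0.1  0.4 -2.9] m [-0.02  0.05 -0.07] w 0.0217
x [-0.997 -0.081  0.008] y [-0.081  0.997 -0.004] z [-0.007 -0.005 -1.   ] q [-0.23  0.31  0.43  1.99 -0.16  0.88  1.94]
jaw from tcp [-17.    1.3] yaw 4.6474204159136585
```

```bash
python3 -m jog '[[-0.4,0,0,0,1],[-0.4,-0.03,0,0,1],[-0.4,0,0,0,1],[-0.3,0,0,0,1],[-0.1,0,0,0,1],[0,0,0,0,1],[0,0,0,0,1],[0,0,0,0,1],[0,0,0,0,1],[0,0,0,0,1]]' 60
python3 - <<'E'
from h import *
yf=np.radians(3.65); F=np.array([[np.cos(yf),-np.sin(yf)],[np.sin(yf),np.cos(yf)]]); sc=np.array([.6515,-.1112])
s,Rm=st();j=s['ee_pos']-Rm[:,0]*.1427;print('jaw from tcp',np.round(F.T@(j[:2]-sc)*1000,1),'yaw', np.degrees(np.arctan2(-Rm[1,0],-Rm[0,0])))
E
```

```text
time: 14.6
ee_pos: [0.5091, -0.1215, 0.0437]
eef_rot: [-0.04, 0.999, -0.002, -0.004]
ft_force: [-0.1, -0.2, -2.1]
width: 0.0212
t 14.6 p [ 0.5091 -0.1215  0.0437] f [-0.1 -0.2 -2.1] m [ 0.09  0.08 -0.05] w 0.0212
x [-0.997 -0.081  0.008] y [-0.081  0.997 -0.004] z [-0.008 -0.005 -1.   ] q [-0.23  0.35  0.43  1.95 -0.17  0.89  1.94]
jaw from tcp [-0.1  1.3] yaw 4.640489648911893
```

Nearly at the nominal spot with no force. I'll push on gently to touch the jaw bottom.

```bash
python3 -m jog '[[-0.1,0,0,0,1],[-0.1,0,0,0,1],[0,0,0,0,1],[0,0,0,0,1],[0,0,0,0,1],[0,0,0,0,1],[0,0,0,0,1],[0,0,0,0,1],[0,0,0,0,1],[0,0,0,0,1]]' 60
python3 - <<'E'
from h import *
yf=np.radians(3.65); F=np.array([[np.cos(yf),-np.sin(yf)],[np.sin(yf),np.cos(yf)]]); sc=np.array([.6515,-.1112])
s,Rm=st();j=s['ee_pos']-Rm[:,0]*.1427;print('jaw from tcp',np.round(F.T@(j[:2]-sc)*1000,1),'yaw', np.degrees(np.arctan2(-Rm[1,0],-Rm[0,0])))
snap('scene','s7');snap('top','t7')
a=np.load('pics/t7.npz')['im']; b=np.load('pics/s7.npz')['im']
f=lambda a,c:cv2.resize(a[c[1]:c[3],c[0]:c[2]],(400,400),interpolation=cv2.INTER_CUBIC)
u,v=302,285
cv2.imwrite('pics/c7.png',np.hstack([f(a,(330,190,410,270)),f(b,(u-40,v-40,u+40,v+40))]))
E
```

```text
time: 15.6
ee_pos: [0.5093, -0.1214, 0.043]
eef_rot: [-0.04, 0.999, -0.002, -0.006]
ft_force: [-2.1, 0.0, -2.7]
width: 0.0215
t 15.6 p [ 0.5093 -0.1214  0.043 ] f [-2.1  0.  -2.7] m [0.05 0.54 0.08] w 0.0215
x [-0.997 -0.08   0.012] y [-0.08   0.997 -0.003] z [-0.012 -0.004 -1.   ] q [-0.23  0.35  0.43  1.94 -0.17  0.9   1.94]
jaw from tcp [0.1 1.2] yaw 4.610729930881235
```

View pics/c7.png

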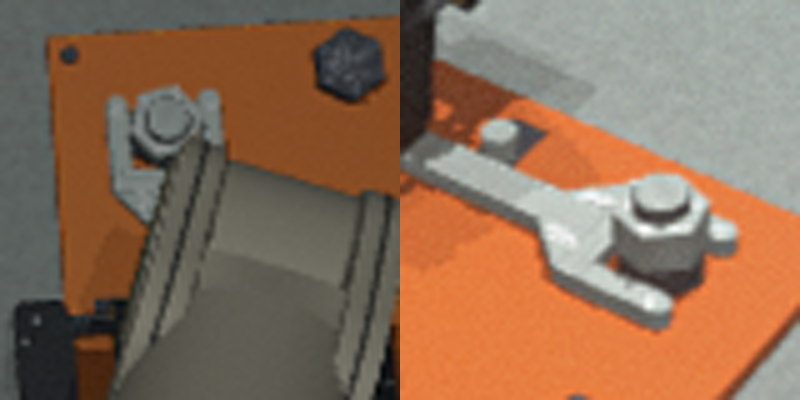

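The 8th picture shows the head fully around the lower nut, the prong tips past it and the shank on the near (-y) side of the post. Touching the jaw bottom gave about 2 N. Now I let go and lift.

```bash
python3 -m jog '[[0,0,0.03,0,1],[0,0,0,0,0],[0,0,0,0,0],[0,0,0,0,0],[0,0,0,0,0],[0,0,0,0,0],[0,0,0,0,0],[0,0,0,0,0],[0,0,0,0,0],[0,0,0,0,0]]' 60; python3 -m jog '[[0,0,-0.5,0,0],[0,0,-1,0,0],[0,0,-2,0,0],[0,0,-2,0,0],[-2,0,-2,0,0],[-3,0,-1,0,0],[-3,0,0,0,0],[-3,0,0,0,0],[-2,0,0,0,0],[0,0,0,0,0]]' 60
python3 - <<'E'
from h import *
s,Rm=st();snap('scene','s8');snap('wrist','w8')
b=np.load('pics/s8.npz')['im'];w=np.load('pics/w8.npz')['im']
u,v=302,285
cv2.imwrite('pics/c8.png',np.hstack([cv2.resize(w,(480,360)),cv2.resize(b[v-60:v+60,u-65:u+40],(315,360),interpolation=cv2.INTER_CUBIC)]))
E
```

```text
time: 16.7
ee_pos: [0.5125, -0.1215, 0.0445]
eef_rot: [-0.04, 0.999, -0.002, -0.003]
ft_force: [0.3, -0.3, -0.4]
width: 0.0835
time: 17.7
ee_pos: [0.6474, -0.1105, 0.1405]
eef_rot: [-0.04, 0.999, -0.002, -0.0]
ft_force: [-0.8, 0.8, 0.2]
width: 0.0869
t 17.7 p [ 0.6474 -0.1105  0.1405] f [-0.8  0.8  0.2] m [ 0.04  0.07 -0.02] w 0.0869
x [-0.997 -0.08   0.   ] y [-0.08   0.997 -0.004] z [-0.    -0.004 -1.   ] q [-0.22  0.49  0.43  1.52 -0.21  1.18  1.9 ]
```

View pics/c8.png

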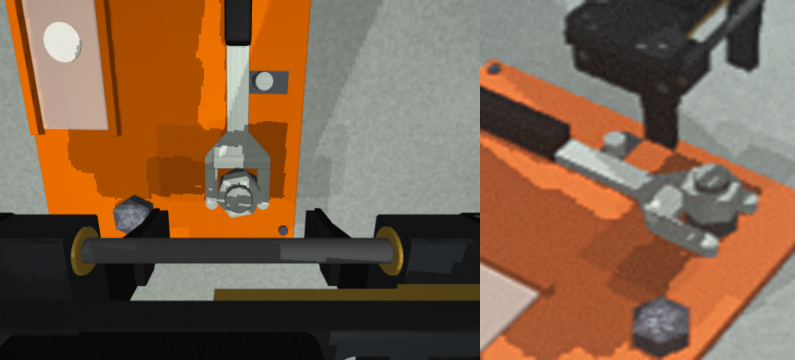

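The 9th picture shows the wrist view with the nut at about (238,197) inside the jaw, the shank at x≈238 and the post at (264,81) just beside it. The spanner lies flat.

```bash
cat >> h.py <<'E'
def hexfit(fn,sc,z=.047,ra=.036/3**.5):
    im=np.load('pics/'+fn+'.npz')['im'];g=cv2.GaussianBlur(cv2.cvtColor(im,cv2.COLOR_BGR2GRAY),(0,0),1).astype(np.float32)
    gx=cv2.Sobel(g,cv2.CV_32F,1,0);gy=cv2.Sobel(g,cv2.CV_32F,0,1);res=[]
    for dx in np.arange(-4,4.1,1):
        for dy in np.arange(-4,4.1,1):
            for th in range(0,60,2):
                c=np.array(sc)+[dx/1e3,dy/1e3];a=np.radians(th+60*np.arange(7))
                V=np.array([w2px(fn,(c[0]+ra*np.cos(t),c[1]+ra*np.sin(t),z)) for t in a]);s=0
                for i in range(6):
                    p=V[i]+(V[i+1]-V[i])*np.linspace(.1,.9,12)[:,None];n=np.array([-(V[i+1]-V[i])[1],(V[i+1]-V[i])[0]]);n/=np.linalg.norm(n)
                    X,Y=p.T.astype(np.float32)
                    s+=np.minimum(abs(n[0]*cv2.remap(gx,X,Y,1)+n[1]*cv2.remap(gy,X,Y,1)),80).mean()
                res.append((s/6,th,dx,dy))
    return sorted(res)[::-1]
E
python3 - <<'E'
from h import *
sc=(.6515,-.1112);R_=hexfit('w8',sc);seen=set()
for q in R_[:400]:
    if q[1] not in seen and len(seen)<6: seen.add(q[1]);print(np.round(q,1))
im=np.load('pics/w8.npz')['im'];q=R_[0];k=4;x0,y0=250,190
big=cv2.resize(im[y0:y0+110,x0:x0+130],None,fx=k,fy=k,interpolation=cv2.INTER_CUBIC);o=big.copy()
c=np.array(sc)+[q[2]/1e3,q[3]/1e3];V=np.array([(w2px('w8',(c[0]+.0208*np.cos(t),c[1]+.0208*np.sin(t),.047))-[x0,y0])*k for t in np.radians(q[1]+60*np.arange(6))])
cv2.polylines(o,[V.astype(int)],True,(0,255,0),1)
cv2.imwrite('pics/c9.png',cv2.resize(np.hstack([big,o])[:, :],(800,338)))
E
```

```text
[62.8 44.   0.   2. ]
[62.5 42.   0.   2. ]
[61.7 46.   0.   2. ]
[61.6 48.   0.   1. ]
[60.9 40.   0.   2. ]
[60.6 50.   0.   1. ]
```

View pics/c9.png

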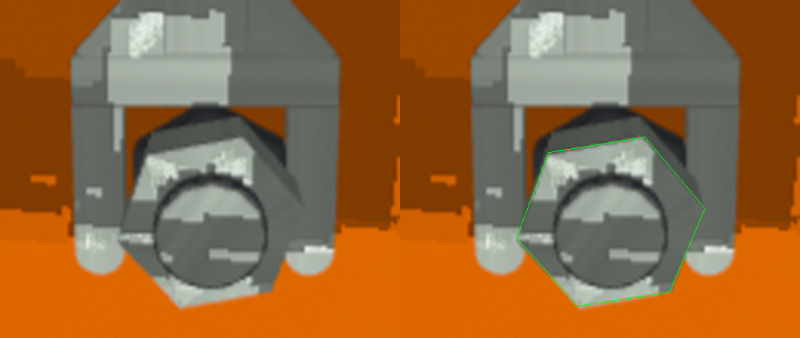

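The 10th picture confirms the hexagon fit: a vertex at 44° world, so flat normals at 74° and 134°. The lower nut's corner touches the jaw bottom. I'll turn the tool +0.36 rad so its y lies at 74°, then go down onto the jam nut.

```bash
python3 -m jog '[[0,0,0,0.12,0],[0,0,0,0.12,0],[0,0,0,0.12,0],[0,0,1,0,0],[0,0,1.5,0,0],[0,0,1,0,0],[0,0,0.5,0,0],[0,0,0,0,0],[0,0,0,0,0],[0,0,0,0,0]]' 60
python3 - <<'E'
from h import *
s,Rm=st();d=np.array([.6515,-.1100,.052])-s['ee_pos'];print(Rm.T@d*100,'yang',np.degrees(np.arctan2(Rm[1,1],Rm[0,1])))
E
```

```text
time: 18.8
ee_pos: [0.6392, -0.1137, 0.098]
eef_rot: [0.143, 0.99, -0.002, -0.002]
ft_force: [-0.1, -0.1, 0.5]
width: 0.0871
t 18.8 p [ 0.6392 -0.1137  0.098 ] f [-0.1 -0.1  0.5] m [ 0.01 -0.02  0.04] w 0.0871
x [-0.959  0.284  0.004] y [ 0.284  0.959 -0.004] z [-0.005 -0.003 -1.   ] q [-0.26  0.53  0.49  1.57 -0.27  1.1   1.58]
[-1.09292345  0.72784527  4.5918035 ] yang 73.51390586111694
```

```bash
python3 -m jog '[[-0.5,0.35,0,0,0],[-0.5,0.35,0,0,0],[0,0,0,0,0],[0,0,1,0,0],[0,0,1,0,0],[0,0,0.7,0,0],[0,0,0.3,0,0],[0,0,0,0,0],[0,0,0,0,0],[0,0,0,0,0]]' 60
python3 - <<'E'
from h import *
s,Rm=st();d=np.array([.6515,-.1100,.052])-s['ee_pos'];print(Rm.T@d*100,'yang',np.degrees(np.arctan2(Rm[1,1],Rm[0,1])))
E
```

```text
time: 19.8
ee_pos: [0.6519, -0.1096, 0.0654]
eef_rot: [0.143, 0.99, -0.002, -0.002]
ft_force: [-0.6, -0.2, -0.7]
width: 0.0875
t 19.8 p [ 0.6519 -0.1096  0.0654] f [-0.6 -0.2 -0.7] m [ 0.08 -0.06  0.03] w 0.0875
x [-0.959  0.283  0.003] y [ 0.283  0.959 -0.004] z [-0.004 -0.003 -1.   ] q [-0.25  0.59  0.47  1.56 -0.29  1.06  1.58]
[ 0.02580719 -0.04875179  1.33766422] yang 73.5556115946722
```

```bash
python3 -m jog '[[0,0,0.6,0,0],[0,0,0.5,0,0],[0,0,0.2,0,0],[0,0,0,0,1],[0,0,0,0,1],[0,0,0,0,1],[0,0,0,0,1],[0,0,0,0,1],[0,0,0,0,1],[0,0,0,0,1]]' 40; python3 -m jog '[[0,0,0,0,1],[0,0,0,0,1],[0,0,0,0,1],[0,0,0,0,1],[0,0,0,0,1],[0,0,0,0,1],[0,0,0,0,1],[0,0,0,0,1],[0,0,0,0,1],[0,0,0,0,1]]' 60;python3 - <<'E'
from h import *
s,Rm=st();print('yang',np.degrees(np.arctan2(Rm[1,1],Rm[0,1])));snap('wrist','w10')
E
```

```text
time: 20.8
ee_pos: [0.6525, -0.1098, 0.0523]
eef_rot: [0.143, 0.99, -0.002, -0.001]
ft_force: [0.4, -0.3, -0.5]
width: 0.0393
time: 21.8
ee_pos: [0.6526, -0.1094, 0.0523]
eef_rot: [0.143, 0.99, -0.002, -0.001]
ft_force: [0.4, 0.3, -0.6]
width: 0.0357
t 21.8 p [ 0.6526 -0.1094  0.0523] f [ 0.4  0.3 -0.6] m [ 0.09 -0.04 -0.01] w 0.0357
x [-0.959  0.283  0.002] y [ 0.283  0.959 -0.003] z [-0.003 -0.003 -1.   ] q [-0.24  0.61  0.46  1.57 -0.3   1.04  1.59]
yang 73.57242968341275
```

```bash
python3 -m jog '[[0,0,0,0.08,1],[0,0,0,0.08,1],[0,0,0,0.08,1],[0,0,0,0.08,1],[0,0,0,0.04,1],[0,0,0,0,1],[0,0,0,0,1],[0,0,0,0,1],[0,0,0,0,1],[0,0,0,0,1]]' 60;python3 - <<'E'
from h import *
s,Rm=st();print('yang',np.degrees(np.arctan2(Rm[1,1],Rm[0,1])));snap('wrist','w11');print(w2px('w11',(.5503,-.0963,.026)))
E
```

```text
time: 22.85
ee_pos: [0.6526, -0.1094, 0.0523]
eef_rot: [0.322, 0.947, -0.002, -0.001]
ft_force: [0.7, 1.1, -0.2]
width: 0.0353
t 22.85 p [ 0.6526 -0.1094  0.0523] f [ 0.7  1.1 -0.2] m [ 0.03  0.02 -0.03] w 0.0353
x [-0.792  0.61   0.   ] y [ 0.61   0.792 -0.004] z [-0.002 -0.003 -1.   ] q [-0.3   0.63  0.54  1.57 -0.35  1.05  1.25]
yang 52.376874986983744
[194.36239316 102.91204061]
```

```bash
cat >> h.py <<'E'
def post(fn,show=True):
    yf=np.radians(3.65);F=np.array([[np.cos(yf),-np.sin(yf)],[np.sin(yf),np.cos(yf)]]);sc=np.array([.6515,-.1105])
    im=np.load('pics/'+fn+'.npz')['im'];g=cv2.cvtColor(im,cv2.COLOR_BGR2GRAY)
    e=lambda y:np.r_[sc+F@[-.1,y],.026]
    u,v=w2px(fn,e(.0235));u2=w2px(fn,e(.0315));rr=np.hypot(*(u2-[u,v]));x0,y0=int(u-60),int(v-60);x0=max(x0,0);y0=max(y0,0)
    w=cv2.resize(g[y0:int(v+60),x0:int(u+60)],None,fx=3,fy=3,interpolation=cv2.INTER_CUBIC)
    C=cv2.HoughCircles(w,cv2.HOUGH_GRADIENT_ALT if 0 else cv2.HOUGH_GRADIENT,1,10,param1=120,param2=12,minRadius=int(3*rr*.8),maxRadius=int(3*rr*1.2))
    out=[]
    for c in ([] if C is None else C[0][:4]):
        q=F.T@(px2w(fn,x0+c[0]/3,y0+c[1]/3,.026)[:2]-sc)*1000
        if abs(q[0]+100)<12: out.append(np.round(np.r_[q,c[2]/3],1))
    print(fn,'rr',round(rr,1),'post(x,y mm,r px):',*out)
E
python3 - <<'E'
from h import *
for f in('w8','w10','w11'):post(f)
E
```

```text
w8 rr 12.3 post(x,y mm,r px): [-99.5  22.1  12.1]
w10 rr 19.4 post(x,y mm,r px): [-99.6  21.1  20.1] [-99.   23.1  21.2] [-100.3   22.2   17.6] [-98.3  21.5  16.8]
w11 rr 18.9 post(x,y mm,r px): [-99.4  21.4  19.2] [-98.9  23.2  20.6] [-100.2   22.5   16.6] [-98.   21.4  15.8]
```

The post locator works: at rest it reads y≈21.1–21.4. I'll keep turning.

```bash
cat > m.py <<'E'
from h import *
import sys
s,Rm=st();print('yang',round(np.degrees(np.arctan2(Rm[1,1],Rm[0,1])),2));snap('wrist',sys.argv[1]);post(sys.argv[1])
E
python3 -m jog '[[0,0,0,0.06,1],[0,0,0,0.06,1],[0,0,0,0.05,1],[0,0,0,0,1],[0,0,0,0,1],[0,0,0,0,1],[0,0,0,0,1],[0,0,0,0,1],[0,0,0,0,1],[0,0,0,0,1]]' 60; python3 m.py w12
```

```text
time: 23.9
ee_pos: [0.6526, -0.1094, 0.0523]
eef_rot: [0.402, 0.916, -0.001, -0.001]
ft_force: [0.3, -0.7, 0.4]
width: 0.0353
t 23.9 p [ 0.6526 -0.1094  0.0523] f [ 0.3 -0.7  0.4] m [ 0.08  0.   -0.02] w 0.0353
x [-0.677  0.736 -0.   ] y [ 0.736  0.677 -0.003] z [-0.002 -0.002 -1.   ] q [-0.32  0.64  0.58  1.57 -0.38  1.05  1.1 ]
yang 42.62
w12 rr 18.4 post(x,y mm,r px): [-98.8  23.5  20.2] [-99.9  20.6  20.3] [-98.4  21.8  16.5] [-100.4   22.4   16.2]
```

```bash
python3 -m jog '[[0,0,0,0.05,1],[0,0,0,0.05,1],[0,0,0,0,1],[0,0,0,0,1],[0,0,0,0,1],[0,0,0,0,1],[0,0,0,0,1],[0,0,0,0,1],[0,0,0,0,1],[0,0,0,0,1]]' 60; python3 m.py w13;python3 -m jog '[[0,0,0,0.04,1],[0,0,0,0.04,1],[0,0,0,0,1],[0,0,0,0,1],[0,0,0,0,1],[0,0,0,0,1],[0,0,0,0,1],[0,0,0,0,1],[0,0,0,0,1],[0,0,0,0,1]]' 60; python3 m.py w14
```

```text
time: 24.95
ee_pos: [0.6526, -0.1094, 0.0523]
eef_rot: [0.446, 0.895, -0.002, -0.001]
ft_force: [0.9, 0.9, 0.3]
width: 0.0355
t 24.95 p [ 0.6526 -0.1094  0.0523] f [0.9 0.9 0.3] m [-0.05 -0.03 -0.03] w 0.0355
x [-0.602  0.799 -0.   ] y [ 0.799  0.602 -0.003] z [-0.002 -0.002 -1.   ] q [-0.34  0.64  0.6   1.57 -0.4   1.05  1.02]
yang 36.99
w13 rr 18.1 post(x,y mm,r px): [-98.7  23.3  19.8] [-99.7  20.9  19.5] [-98.3  21.7  16.2] [-100.4   22.7   15.9]
time: 26.0
ee_pos: [0.6526, -0.1093, 0.0523]
eef_rot: [0.481, 0.877, -0.001, -0.001]
ft_force: [-0.6, 0.9, -0.4]
width: 0.0356
t 26.0 p [ 0.6526 -0.1093  0.0523] f [-0.6  0.9 -0.4] m [-0.05  0.02 -0.05] w 0.0356
x [-0.537  0.843 -0.001] y [ 0.843  0.537 -0.003] z [-0.002 -0.002 -1.   ] q [-0.35  0.65  0.62  1.57 -0.41  1.06  0.95]
yang 32.5
w14 rr 17.9 post(x,y mm,r px): [-100.2   22.6   15.9] [-98.3  21.8  16.2] [-98.4  24.   20.8] [-99.9  20.3  20.4]
```

```bash
python3 -m jog '[[0,0,0,0.04,1],[0,0,0,0,1],[0,0,0,0,1],[0,0,0,0,1],[0,0,0,0,1],[0,0,0,0,1],[0,0,0,0,1],[0,0,0,0,1],[0,0,0,0,1],[0,0,0,0,1]]' 60; python3 m.py w15;python3 - <<'E'
from h import *
yf=np.radians(3.65);F=np.array([[np.cos(yf),-np.sin(yf)],[np.sin(yf),np.cos(yf)]]);sc=np.array([.6515,-.1105])
# rectify plane z=.022 in fixture frame: x -140..30, y -40..50, 4 px/mm -> two images
def rect(fn,z=.022,s=3):
    P=[(-.14,.05),(.03,.05),(.03,-.04),(-.14,-.04)]
    src=np.float32([w2px(fn,np.r_[sc+F@p,z]) for p in P]);dst=np.float32([((p[0]+.14)*1000*s,(.05-p[1])*1000*s) for p in P])
    return cv2.warpPerspective(np.load('pics/'+fn+'.npz')['im'],cv2.getPerspectiveTransform(src,dst),(170*s,90*s))
cv2.imwrite('pics/c15.png',np.vstack([rect('w11'),rect('w15')]))
E
```

```text
time: 27.05
ee_pos: [0.6526, -0.1094, 0.0524]
eef_rot: [0.497, 0.868, -0.001, -0.0]
ft_force: [1.0, -1.1, -0.7]
width: 0.0355
t 27.05 p [ 0.6526 -0.1094  0.0524] f [ 1.  -1.1 -0.7] m [0.03 0.03 0.04] w 0.0355
x [-0.505  0.863 -0.001] y [ 0.863  0.505 -0.003] z [-0.002 -0.002 -1.   ] q [-0.35  0.65  0.62  1.57 -0.42  1.06  0.91]
yang 30.34
w15 rr 17.8 post(x,y mm,r px): [-99.7  21.2  18.8] [-98.1  21.5  15.4] [-98.5  23.5  19.9] [-100.3   22.6   15.4]
```

View pics/c15.png

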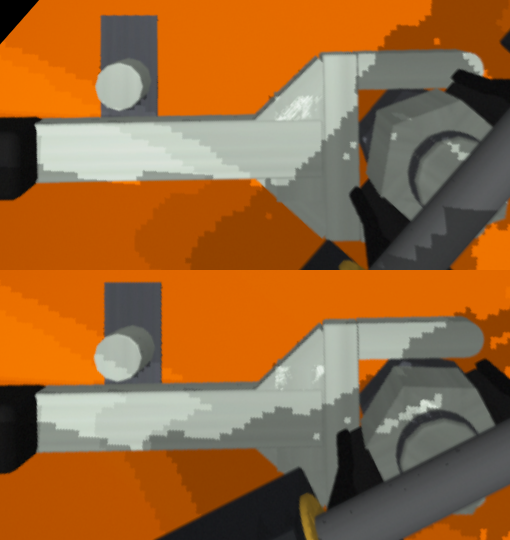

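The 11th picture shows the rectified wrist views before and now. The jam nut has turned; the spanner is still, with its shank edge (y≈116 and 385) about 2 mm from the post (119,87 / 119,357). I'll track the post top and shank by template in this rectified frame.

```bash
cat >> h.py <<'E'
yf=np.radians(3.65);F=np.array([[np.cos(yf),-np.sin(yf)],[np.sin(yf),np.cos(yf)]]);SC=np.array([.6515,-.1105])
def rect(fn,z,s=6):
    P=[(-.14,.05),(.03,.05),(.03,-.04),(-.14,-.04)]
    src=np.float32([w2px(fn,np.r_[SC+F@p,z]) for p in P]);dst=np.float32([((p[0]+.14)*1000*s,(.05-p[1])*1000*s) for p in P])
    return cv2.warpPerspective(np.load('pics/'+fn+'.npz')['im'],cv2.getPerspectiveTransform(src,dst),(170*s,90*s))
def track(fn,ref='w15'):
    A=cv2.cvtColor(rect(ref,.026),cv2.COLOR_BGR2HSV);B=cv2.cvtColor(rect(fn,.026),cv2.COLOR_BGR2HSV)
    # post: bright unsaturated disc template
    C=cv2.HoughCircles(A[...,2],cv2.HOUGH_GRADIENT,1,10,param1=120,param2=12,minRadius=42,maxRadius=52)[0]
    c=min(C,key=lambda c:abs(c[0]-240)+abs(c[1]-175)).astype(int);k=56
    t=A[c[1]-k:c[1]+k-10,c[0]-k:c[0]+k-30,1:]; reg=B[0:330,120:380,1:]
    m=cv2.matchTemplate(np.ascontiguousarray(reg),np.ascontiguousarray(t),cv2.TM_CCOEFF_NORMED);_,v,_,l=cv2.minMaxLoc(m)
    px=l[0]+120+k;py=l[1]+k
    # shank upper edge: orange->grey transition at columns ahead of the post (x=-75..-65mm) and behind (-120..-112)
    D=cv2.cvtColor(rect(fn,.022),cv2.COLOR_BGR2HSV);e=[]
    for a,b in((-122,-112),(-78,-66)):
        col=np.median(D[150:400,int((a+140)*6):int((b+140)*6),1],axis=1).astype(float);i=np.where(col<90)[0];e.append(round(50-(150+i[0])/6,2) if len(i) else None)
    print(fn,'ref disc',c,'post y',round(50-py/6,2),'x',round(px/6-140,2),'score',round(v,2),'shank edge y',e)
E
sed -i 's/post(sys.argv\[1\])/track(sys.argv[1])/' m.py
python3 -c "
from h import *
for f in('w11','w12','w13','w14','w15'):track(f)"
python3 -m jog '[[0,0,0,0.04,1],[0,0,0,0,1],[0,0,0,0,1],[0,0,0,0,1],[0,0,0,0,1],[0,0,0,0,1],[0,0,0,0,1],[0,0,0,0,1],[0,0,0,0,1],[0,0,0,0,1]]' 60; python3 m.py w16
```

```text
w11 ref disc [245 167  44] post y 22.17 x -99.67 score 0.9 shank edge y [np.float64(10.5), np.float64(11.5)]
w12 ref disc [245 167  44] post y 22.17 x -99.5 score 0.95 shank edge y [np.float64(11.0), np.float64(11.83)]
w13 ref disc [245 167  44] post y 22.17 x -99.33 score 0.98 shank edge y [np.float64(11.17), np.float64(12.17)]
w14 ref disc [245 167  44] post y 22.17 x -99.17 score 0.99 shank edge y [np.float64(11.33), np.float64(12.17)]
w15 ref disc [245 167  44] post y 22.17 x -99.17 score 1.0 shank edge y [np.float64(11.5), np.float64(12.33)]
time: 28.1
ee_pos: [0.6526, -0.1094, 0.0523]
eef_rot: [0.514, 0.858, -0.001, -0.0]
ft_force: [0.6, -0.7, -0.2]
width: 0.0358
t 28.1 p [ 0.6526 -0.1094  0.0523] f [ 0.6 -0.7 -0.2] m [-0.03 -0.05 -0.07] w 0.0358
x [-0.472  0.882 -0.001] y [ 0.882  0.472 -0.003] z [-0.002 -0.002 -1.   ] q [-0.36  0.65  0.63  1.57 -0.42  1.06  0.88]
yang 28.17
w16 ref disc [245 167  44] post y 22.17 x -99.0 score 0.99 shank edge y [np.float64(11.5), np.float64(12.33)]
```

```bash
python3 -m jog '[[0,0,0,0.03,1],[0,0,0,0.03,1],[0,0,0,0,1],[0,0,0,0,1],[0,0,0,0,1],[0,0,0,0,1],[0,0,0,0,1],[0,0,0,0,1],[0,0,0,0,1],[0,0,0,0,1]]' 60; python3 m.py w17
```

```text
time: 29.15
ee_pos: [0.6526, -0.1094, 0.0524]
eef_rot: [0.541, 0.841, -0.002, -0.0]
ft_force: [-0.9, -0.8, -0.5]
width: 0.0355
t 29.15 p [ 0.6526 -0.1094  0.0524] f [-0.9 -0.8 -0.5] m [-0.01 -0.03  0.08] w 0.0355
x [-0.414  0.91  -0.001] y [ 0.91   0.414 -0.003] z [-0.002 -0.002 -1.   ] q [-0.37  0.66  0.65  1.58 -0.43  1.06  0.82]
yang 24.45
w17 ref disc [245 167  44] post y 22.17 x -99.0 score 0.99 shank edge y [np.float64(11.67), np.float64(12.5)]
```

```bash
python3 -m jog '[[0,0,0,0.03,1],[0,0,0,0.03,1],[0,0,0,0,1],[0,0,0,0,1],[0,0,0,0,1],[0,0,0,0,1],[0,0,0,0,1],[0,0,0,0,1],[0,0,0,0,1],[0,0,0,0,1]]' 60; python3 m.py w18
```

```text
time: 30.2
ee_pos: [0.6526, -0.1094, 0.0523]
eef_rot: [0.568, 0.823, -0.002, -0.0]
ft_force: [0.7, 0.2, 0.4]
width: 0.0353
t 30.2 p [ 0.6526 -0.1094  0.0523] f [0.7 0.2 0.4] m [-0.05 -0.    0.03] w 0.0353
x [-0.354  0.935 -0.001] y [ 0.935  0.354 -0.003] z [-0.002 -0.002 -1.   ] q [-0.38  0.66  0.66  1.58 -0.44  1.06  0.76]
yang 20.71
w18 ref disc [245 167  44] post y 22.17 x -99.0 score 0.97 shank edge y [np.float64(11.67), np.float64(12.5)]
```

```bash
python3 -m jog '[[0,0,0,0.03,1],[0,0,0,0.03,1],[0,0,0,0,1],[0,0,0,0,1],[0,0,0,0,1],[0,0,0,0,1],[0,0,0,0,1],[0,0,0,0,1],[0,0,0,0,1],[0,0,0,0,1]]' 60; python3 m.py w19
```

```text
time: 31.25
ee_pos: [0.6526, -0.1094, 0.0523]
eef_rot: [0.595, 0.804, -0.002, -0.0]
ft_force: [-0.1, -0.5, -0.0]
width: 0.0356
t 31.25 p [ 0.6526 -0.1094  0.0523] f [-0.1 -0.5 -0. ] m [-0.06  0.05  0.14] w 0.0356
x [-0.292  0.956 -0.002] y [ 0.956  0.292 -0.003] z [-0.002 -0.002 -1.   ] q [-0.39  0.66  0.68  1.58 -0.45  1.06  0.71]
yang 16.97
w19 ref disc [245 167  44] post y 23.17 x -98.67 score 0.76 shank edge y [np.float64(17.67), np.float64(16.33)]
```

```bash
sed -i 's/t=A\[c\[1\]-k:c\[1\]+k-10/t=A[c[1]-k:c[1]+22/' h.py; python3 -c "
from h import *
for f in('w17','w18','w19'):track(f,'w18')"
python3 -m jog '[[0,0,0,0.02,1],[0,0,0,0,1],[0,0,0,0,1],[0,0,0,0,1],[0,0,0,0,1],[0,0,0,0,1],[0,0,0,0,1],[0,0,0,0,1],[0,0,0,0,1],[0,0,0,0,1]]' 60; python3 m.py w20;  python3 -c "
from h import *
track('w20','w18')"
```

```text
w17 ref disc [244 166  45] post y 22.33 x -99.5 score 0.99 shank edge y [np.float64(11.67), np.float64(12.5)]
w18 ref disc [244 166  45] post y 22.33 x -99.33 score 1.0 shank edge y [np.float64(11.67), np.float64(12.5)]
w19 ref disc [244 166  45] post y 22.83 x -99.17 score 0.99 shank edge y [np.float64(17.67), np.float64(16.33)]
time: 32.3
ee_pos: [0.6526, -0.1094, 0.0524]
eef_rot: [0.604, 0.797, -0.002, -0.0]
ft_force: [0.1, -0.6, 0.2]
width: 0.0355
t 32.3 p [ 0.6526 -0.1094  0.0524] f [ 0.1 -0.6  0.2] m [-0.1   0.05  0.26] w 0.0355
x [-0.271  0.962 -0.002] y [ 0.962  0.271 -0.003] z [-0.002 -0.003 -1.   ] q [-0.39  0.67  0.68  1.58 -0.46  1.07  0.69]
yang 15.75
w20 ref disc [245 167  44] post y 23.33 x -98.83 score 0.94 shank edge y [np.float64(18.5), np.float64(16.83)]
w20 ref disc [244 166  45] post y 23.5 x -99.17 score 0.99 shank edge y [np.float64(18.5), np.float64(16.83)]
```

```bash
sed -i "s/track(sys.argv\[1\])/track(sys.argv[1],'w18')/" m.py; python3 -m jog '[[0,0,0,0.03,1],[0,0,0,0,1],[0,0,0,0,1],[0,0,0,0,1],[0,0,0,0,1],[0,0,0,0,1],[0,0,0,0,1],[0,0,0,0,1],[0,0,0,0,1],[0,0,0,0,1]]' 60; python3 m.py w21
```

```text
time: 33.35
ee_pos: [0.6526, -0.1094, 0.0524]
eef_rot: [0.616, 0.787, -0.002, -0.0]
ft_force: [0.4, 0.1, 0.2]
width: 0.0357
t 33.35 p [ 0.6526 -0.1094  0.0524] f [0.4 0.1 0.2] m [-0.05  0.05  0.37] w 0.0357
x [-0.24   0.971 -0.002] y [ 0.971  0.24  -0.003] z [-0.002 -0.003 -1.   ] q [-0.39  0.67  0.69  1.58 -0.46  1.07  0.66]
yang 13.9
w21 ref disc [244 166  45] post y 24.67 x -99.17 score 0.98 shank edge y [np.float64(20.0), np.float64(17.67)]
```

```bash
python3 -m jog '[[0,0,0,0.04,1],[0,0,0,0,1],[0,0,0,0,1],[0,0,0,0,1],[0,0,0,0,1],[0,0,0,0,1],[0,0,0,0,1],[0,0,0,0,1],[0,0,0,0,1],[0,0,0,0,1]]' 60; python3 m.py w22
```

```text
time: 34.4
ee_pos: [0.6526, -0.1094, 0.0524]
eef_rot: [0.631, 0.776, -0.002, -0.0]
ft_force: [-0.4, -0.1, -0.8]
width: 0.0353
t 34.4 p [ 0.6526 -0.1094  0.0524] f [-0.4 -0.1 -0.8] m [-0.08  0.07  0.4 ] w 0.0353
x [-0.204  0.979 -0.002] y [ 0.979  0.204 -0.003] z [-0.002 -0.003 -1.   ] q [-0.4   0.67  0.7   1.58 -0.47  1.07  0.62]
yang 11.74
w22 ref disc [244 166  45] post y 26.17 x -99.0 score 0.97 shank edge y [np.float64(21.67), np.float64(18.67)]
```

```bash
python3 -m jog '[[0,0,0,0.03,1],[0,0,0,0,1],[0,0,0,0,1],[0,0,0,0,1],[0,0,0,0,1],[0,0,0,0,1],[0,0,0,0,1],[0,0,0,0,1],[0,0,0,0,1],[0,0,0,0,1]]' 60; python3 m.py w23
```

```text
time: 35.45
ee_pos: [0.6526, -0.1094, 0.0524]
eef_rot: [0.643, 0.766, -0.002, 0.0]
ft_force: [0.2, -1.4, -0.7]
width: 0.0357
t 35.45 p [ 0.6526 -0.1094  0.0524] f [ 0.2 -1.4 -0.7] m [-0.09  0.09  0.53] w 0.0357
x [-0.172  0.985 -0.003] y [ 0.985  0.172 -0.003] z [-0.003 -0.003 -1.   ] q [-0.4   0.67  0.7   1.58 -0.47  1.07  0.6 ]
yang 9.92
w23 ref disc [244 166  45] post y 27.0 x -99.0 score 0.96 shank edge y [np.float64(22.67), np.float64(19.33)]
```

```bash
python3 -m jog '[[0,0,0,0.012,1],[0,0,0,0,1],[0,0,0,0,1],[0,0,0,0,1],[0,0,0,0,1],[0,0,0,0,1],[0,0,0,0,1],[0,0,0,0,1],[0,0,0,0,1],[0,0,0,0,1]]' 60; python3 m.py w24
python3 - <<'E'
from h import *
cv2.imwrite('pics/c24.png',np.vstack([rect('w18',.026,3),rect('w24',.026,3)]))
E
```

```text
time: 36.5
ee_pos: [0.6526, -0.1094, 0.0523]
eef_rot: [0.648, 0.762, -0.002, 0.0]
ft_force: [0.6, -0.7, 0.0]
width: 0.0353
t 36.5 p [ 0.6526 -0.1094  0.0523] f [ 0.6 -0.7  0. ] m [-0.17  0.11  0.72] w 0.0353
x [-0.16   0.987 -0.003] y [ 0.987  0.16  -0.003] z [-0.003 -0.003 -1.   ] q [-0.41  0.68  0.7   1.58 -0.48  1.07  0.58]
yang 9.21
w24 ref disc [244 166  45] post y 27.17 x -99.0 score 0.95 shank edge y [np.float64(22.83), np.float64(19.5)]
```

View pics/c24.png

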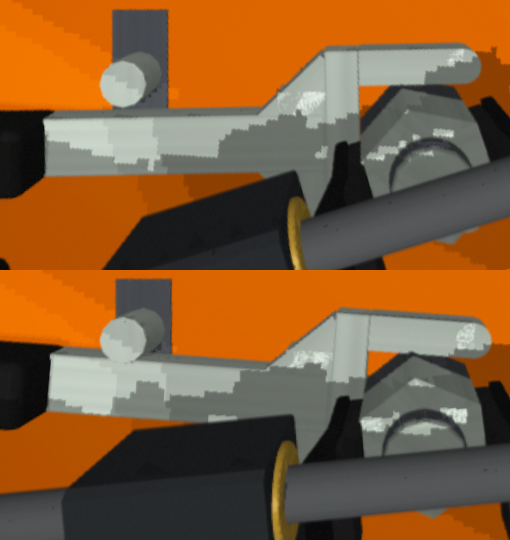

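The 12th picture shows the shank pressing the post, which has moved from y≈84 to 70 px in the slot (3 px/mm), about 4.8 mm. One small nudge, hold, then release.

```bash
python3 -m jog '[[0,0,0,0.012,1],[0,0,0,0,1],[0,0,0,0,1],[0,0,0,0,1],[0,0,0,0,1],[0,0,0,0,1],[0,0,0,0,1],[0,0,0,0,1],[0,0,0,0,1],[0,0,0,0,1]]' 60; python3 m.py w25; python3 -m jog '[[0,0,0,0,1],[0,0,0,0,1],[0,0,0,0,1],[0,0,0,0,1],[0,0,0,0,1],[0,0,0,0,1],[0,0,0,0,1],[0,0,0,0,1],[0,0,0,0,1],[0,0,0,0,1]]' 60; python3 m.py w26
```

```text
time: 37.55
ee_pos: [0.6526, -0.1094, 0.0523]
eef_rot: [0.653, 0.757, -0.002, 0.0]
ft_force: [-1.0, 0.1, 0.0]
width: 0.0361
t 37.55 p [ 0.6526 -0.1094  0.0523] f [-1.   0.1  0. ] m [-0.08  0.06  0.79] w 0.0361
x [-0.147  0.989 -0.003] y [ 0.989  0.147 -0.003] z [-0.003 -0.003 -1.   ] q [-0.41  0.68  0.71  1.58 -0.48  1.07  0.57]
yang 8.47
w25 ref disc [244 166  45] post y 27.67 x -99.0 score 0.95 shank edge y [np.float64(23.5), np.float64(19.83)]
time: 38.6
ee_pos: [0.6526, -0.1094, 0.0524]
eef_rot: [0.653, 0.757, -0.002, 0.0]
ft_force: [0.1, -1.0, -0.2]
width: 0.0357
t 38.6 p [ 0.6526 -0.1094  0.0524] f [ 0.1 -1.  -0.2] m [-0.13  0.03  0.83] w 0.0357
x [-0.147  0.989 -0.003] y [ 0.989  0.147 -0.003] z [-0.003 -0.003 -1.   ] q [-0.41  0.68  0.71  1.58 -0.48  1.07  0.57]
yang 8.48
w26 ref disc [244 166  45] post y 27.67 x -99.0 score 0.95 shank edge y [np.float64(23.5), np.float64(19.83)]
```

```bash
python3 -m jog '[[0,0,0,0,0],[0,0,0,0,0],[0,0,0,0,0],[0,0,0,0,0],[0,0,0,0,0],[0,0,0,0,0],[0,0,0,0,0],[0,0,0,0,0],[0,0,0,0,0],[0,0,0,0,0]]' 60; python3 m.py w27; python3 -m jog '[[0,0,-0.5,0,0],[0,0,-1,0,0],[0,0,-2,0,0],[0,0,-3,0,0],[0,0,-3,0,0],[0,0,-2,0,0],[0,0,0,0,0],[0,0,0,0,0],[0,0,0,0,0],[0,0,0,0,0]]' 60; python3 m.py w28
python3 - <<'E'
from h import *
for fn in('w24','w27','w28'):
  q=hexfit(fn,(.6515,-.1105))[0];print(fn,'jam hex',np.round(q,1))
E
```

```text
time: 39.65
ee_pos: [0.6525, -0.1096, 0.0524]
eef_rot: [0.654, 0.756, -0.002, -0.0]
ft_force: [-0.6, 0.1, 0.1]
width: 0.0868
t 39.65 p [ 0.6525 -0.1096  0.0524] f [-0.6  0.1  0.1] m [-0.1   0.05  0.04] w 0.0868
x [-0.144  0.99  -0.002] y [ 0.99   0.144 -0.003] z [-0.002 -0.002 -1.   ] q [-0.41  0.68  0.71  1.58 -0.48  1.07  0.57]
yang 8.26
w27 ref disc [244 166  45] post y 23.5 x -99.17 score 0.96 shank edge y [np.float64(18.67), np.float64(16.83)]
time: 40.7
ee_pos: [0.6523, -0.1098, 0.1757]
eef_rot: [0.655, 0.756, -0.001, 0.0]
ft_force: [-0.8, 0.2, -0.6]
width: 0.087
t 40.7 p [ 0.6523 -0.1098  0.1757] f [-0.8  0.2 -0.6] m [-0.1  -0.04 -0.02] w 0.087
x [-0.143  0.99  -0.002] y [ 0.99   0.143 -0.002] z [-0.001 -0.003 -1.   ] q [-0.45  0.55  0.78  1.48 -0.39  1.28  0.51]
yang 8.2
w28 ref disc [244 166  45] post y 23.0 x -100.0 score 0.91 shank edge y [np.float64(16.83), np.float64(15.17)]
w24 jam hex [35.3 42.   1.   2. ]
w27 jam hex [29.9  8.  -1.   1. ]
w28 jam hex [76. 46.  1.  2.]
```

Run:
```python
from h import *
snap('top','t9');a=np.load('pics/top0.npz')['im'].astype(int);b=np.load('pics/t9.npz')['im'].astype(int)
d=abs(a-b).max(2)>40
for n,(x0,y0,x1,y1) in dict(small=(170,218,205,305),driver=(165,320,250,345),ring=(265,155,295,185),spare=(388,190,412,213),case_grey=(470,255,532,318),case2=(190,112,260,162),swatch=(100,210,155,270)).items(): print(n,d[y0:y1,x0:x1].sum())
A=rect('w28',.022,4);cv2.imwrite('pics/end.png',A)
r.close_job()
```

```text
small 0
driver 0
ring 0
spare 131
case_grey 0
case2 0
swatch 0
the job is handed in; nothing more can be done
```

The stop screw is locked and the job is handed in, at about 41 s on the robot's clock. The larger spanner was left on the lower nut.

- **Spanner:** I slid it on until the jaw bottom touched the nut, with about 2 N of contact. It lay flat, shank on the -y side of the post, and I then let go of it. My first grasp closed on nothing because I lifted too early. The spanner was not disturbed, and the second grasp held.
- **Jam nut:** I turned it about 65° clockwise at the gripper (the nut lagged slightly in the grip). The last push measured 0.8 N m against 0.12 N m of drag, so it is home. The post was pushed back about 5.3 mm as tracked in the wrist camera, and held there for about 2 s at 0.7 to 0.8 N m. It never came near 9 mm.
- **After letting go:** The post sprang back to about 1 mm, and the shank edge still showed beside it. I had no pictures left to view, so this last state rests on numbers from the images alone.
- **Lower nut:** It turned a few degrees with the spanner once the jaw took hold, on top of some play in the jaw. I did not measure its angle separately.
- **Other things:** Comparing the top camera before and after shows no change at the small spanner, screwdriver, ring, two of the phone cases and the swatches.
- **One check that disagreed:** The area around the spare nut did differ (131 pixels). The gripper and its shadow were above that area. I did not confirm that the nut stayed put, but the fingers passed well clear of it.

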